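# Eject a cured brass sole weight into the weighing cradle

### The arm

A 6-joint arm with a two-finger parallel gripper is mounted at the origin on the work surface. World frame = base frame: x ahead of the robot, y to its left, z up, the work surface at z = 0. Lengths are in mm, angles in rad, forces in N, time in s.
With the tool pointing down it reaches from about 350 to 975 mm from the base axis. Payload 7.1 kg.
Tool frame: the origin (TCP) lies midway between the tips of the shut fingers; the grasp point (between the pads) lies 19 mm behind it; z points along the fingers, y is the line along which they close (so a half turn about z gives the same grasp; the last joint's range is limited). The gripper opens to 88 mm and grips with 3 to 60 N. Pads are 20 mm wide; open, the fingers measure 115 mm over their backs; the gripper's body (75 mm by 178 mm) begins 61 mm behind the grasp point.
Start: joints at [-1.125, 0.423, 1.63, -0, 1.089, -0.019], TCP at [280.166, -558.669, 222.675] pointing down, gripper open.
Joint ranges: [-3, 3], [-0.9, 2.11], [0.09, 2.58], [-1.31, 4.45], [0.11, 2.69], [-2.54, 2.54]. Speed limits (rad/s): [2.39, 2.39, 3.01, 3.14, 3.14, 3.14].

### API

Orientations are given as a rotation vector (axis times angle).
In Python, from workcell import get_obs, get_image, camera_params, close_job gives the robot as it stands.
- The arm moves only by the shell command python3 -m creep 'ROWS' [OPENING]. ROWS is a JSON object of lists of equal length, an entry for each row: "delta_pos": the shift along the tool's x, y, z in m, a list of three; "twist": the turn, a rotation vector about the tool's x, y, z in degrees, a list of three. A call has 1 to 20 rows; each row shifts and turns the commanded pose from where the row before left it, along the tool's axes as they then stand; what a row does not reach is not made up. A row lasts 1/12 s, in which the tool goes at most 41.7 mm and 7.16 degrees, less where a joint would pass 70% of its speed; a pose out of reach is approached as far as the arm can. A call with a gripper value outside its range is refused whole. OPENING is the opening, from 0 (shut) to 1 (fully open), set as the call begins (- or left out, the last holds). The fingers move at their own pace and stop on an object; the grip force is fixed at half the most. Time passes only in rows, so rows that do not move let the fingers close. It gives the time, the measured TCP pose, the force, the opening and the grip force at its end, in the units of the state.
- get_obs(): the state, without advancing time (a new reading comes with each control period).
- get_image(name): name is "scene" or "top" or "wrist"; returns (picture, depth): 420x560x3 uint8, red, green, blue; 420x560 float32, mm along the optical axis (not along the pixel's ray), 0 where there is no reading.
- camera_params(name): a dict with "camera_matrix" (3x3 intrinsics, pixels), "extrinsics" (4x4, takes a point from camera to world coordinates). Camera axes: x right, y down, z forward; pixel columns grow to the right and rows downward; lengths in mm; the calibration is good to about 2 mm. A picture is of the moment at which its call begins: read the wrist's pose just before it. camera_params takes no time and is no camera call; for the wrist camera it gives the pose at the moment of the call.
- close_job(): hands the job in; it is judged then, once.
The state is a dict: "t": time; "qpos": joint angles; "qvel": joint speeds; "joint_torque": joint torques, N m; "ee_pos": TCP position; "orientation": TCP orientation; "ft_force": force on the tool from outside, world axes, zero at the start; "moment": the same for the moment, N m; "width": finger opening in mm; "grasp_force": force on a finger pad.
Only numpy, scipy, OpenCV 4.12 (cv2) and the standard library are available. Lean on these libraries where they do the work, as an engineer would, in place of code of your own. Each camera call takes 0.05 s, during which the arm holds its last target. There are 200 camera calls.

### The job

In the two-bay ejector fixture, one bay holds a brass golf-club weight and the other a steel one: slide the blue cradle along its rail until it stands in front of the brass weight's bay, then press that bay's red ejector slide to push the brass weight out into the cradle until you feel it pressing on the cradle's white end stop, and let the ejector spring all the way back. A touch of some 10 N on the stop is right: it carries a weighing sensor that more than 35 N would ruin. Do not touch either weight with the robot, and leave the steel weight and the other things on the bench where they are.

Things in the scene. Friction and masses are not known exactly. Their poses are not given: they have to be found in the camera images.
- fixture: dark two-bay ejector fixture, 170 x 120 mm. Origin on the bench below the bays' rear end, mid width; x = push direction (red paddles, bays, blue cradle). Roofed grey bays from x = 0 to the open mouth at 55 mm, centred on y = -27.5 (bay a) and +27.5 mm (bay b), floor 24 and roof top 49 mm up; a 14 mm roof slot shows the weight, held by a sprung side jaw
- ejector_a (a joint): travel (m) of bay a's spring slide: 0 = home, grows as its red paddle is pressed along the fixture's +x, at most 0.085. Its pusher bar (10 x 10 mm) leads the paddle's front by 86 mm; the tip starts at fixture x = -5 mm. Spring 2 N at home, 8 N at the far end; the jaw adds a few N until the weight is past it
- ejector_b (a joint): the same for bay b
- ejector_a_face (a point): rear face (away from the cradle) of bay a's red upright paddle, on its centre line, 70 mm above the bench: push here along the fixture's +x. Paddle 8 mm thick, 30 mm wide, 23 to 85 mm above the bench. Moves with the slide
- ejector_b_face (a point): the same for bay b's red paddle
- brass_weight: yellow brass block, 40 mm long (x, along the fixture's x) x 24 mm wide x 16 mm high, about 0.13 kg, held in one of the two bays (which one varies). Origin at the centre of its underside
- steel_weight: silvery steel block of the same size in the other bay, to be left there
- cradle: blue cradle, 90 mm long (x), 44 mm wide, sliding stiffly (4 N) on a cross rail along the fixture's y; stays where left, starts between the bays. Axes parallel to the fixture's. Origin at bench height, mid width, at its end facing the bays (3 to 13 mm from the bay mouths). Channel 30 mm wide, open on top, flared mouth, floor 22 and side walls 34 mm above the bench
- cradle_stop (a point): middle of the face of the white end stop of the cradle, at its floor height (22 mm above the bench), 44 mm along the cradle's x from its origin; the stop is 18 mm high. x points from the bays into the stop
- cradle_fin (a point): middle of the top of the yellow upright fin on the cradle, for sliding it: 10 mm thick (y), 26 mm long (x), 64 mm high, top 86 mm above the bench, 72 mm along the cradle's x from its origin
- head_a: loose iron club head lying flat, blade 70 x 50 x 18 mm with a hosel with yellow cap, beside the fixture; bystander
- head_b: another such club head on the other side of the fixture; bystander
- head_c: another such club head farther off; bystander
- driver: screwdriver lying on the bench; bystander
- solvent: white bottle with red cap, 160 mm high, diameter 60 mm; bystander
- pot: black cup, 80 mm high, diameter 72 mm; bystander

How it is judged (in metres and radians):
On the way:
1. an ejector slide, pressed in more than 50 mm, presses the brass weight lightly but surely (over 4 N) against the cradle's end stop (x of brass_weight in the frame of cradle_stop above -0.0215 m and y of brass_weight in the frame of cradle_stop between -0.006 and 0.006 m and contact force between brass_weight and cradle above 4 N and value of joint any of ejector_a, ejector_b above 0.05 m), for 0.02 s.
At the end, for the whole second after the job is handed in: The brass weight lies flat and at rest on the cradle's floor, its front within 2 mm of the white end stop and centred in the channel within 6 mm, both ejector slides are back home (under 4 mm of travel), the steel weight is still in its bay (within 6 mm) (x of brass_weight in the frame of cradle_stop between -0.022 and -0.015 m and y of brass_weight in the frame of cradle_stop between -0.006 and 0.006 m and z of brass_weight in the frame of cradle_stop between -0.004 and 0.005 m and angle between brass_weight's own z axis and vertical below 0.1 rad and linear speed of brass_weight below 0.02 m/s and distance of steel_weight from where it was at the start of the episode below 0.006 m and value of joint each of ejector_a, ejector_b below 0.004 m); the robot touches nothing.
It fails at once if the brass weight is rammed into the cradle (over 35 N) (contact force between brass_weight and cradle above 35 N).
It fails at once if the robot touches a weight (contact force between any of brass_weight, steel_weight and the fingers above 0.5 N or contact force between any of brass_weight, steel_weight and the arm above 0.5 N).
It fails at once if the steel weight is pushed more than 6 mm along its bay (distance of steel_weight from where it was at the start of the episode above 0.006 m).
It fails at once if a bystander is moved more than 30 mm (distance of any of head_a, head_b, head_c, driver, solvent, pot from where it was at the start of the episode above 0.03 m).
It also fails if it takes over 51 s, if anything falls off the work surface, if the arm or the gripper's body presses on something with over 40 N, if the wrist force passes 120 N, or if a joint passes its speed limit or range.

## Working session

There is one attempt and no reset: what is moved stays moved. The work goes in short steps, Python scripts to look and compute and a shell command to move; the robot and the scene stay as the last step left them, time stands still between calls to the robot, and variables do not carry over. Pictures are saved under pics/ and viewed, at most 10 in all, crops included, and the job is handed in when it is done.

```bash
mkdir -p pics; ls
cat > h.py <<'E'
import numpy as np,cv2
from workcell import *
def grab(n,f=None):
    im,d=get_image(n)
    np.savez('%s.npz'%n,im=im,d=d)
    if f: cv2.imwrite('pics/'+f,im[:,:,::-1])
    return im,d
def pts(n,d):
    p=camera_params(n);K=np.array(p['camera_matrix']);E=np.array(p['extrinsics'])
    v,u=np.mgrid[:d.shape[0],:d.shape[1]]
    c=np.stack([(u-K[0,2])/K[0,0]*d,(v-K[1,2])/K[1,1]*d,d],-1)
    return c@E[:3,:3].T+E[:3,3]
E
python3 - <<'E'
from h import *
grab('top','top1.png');grab('scene','scene1.png')
o=get_obs();print(o)
for n in('top','scene'):print(camera_params(n))
E
```

```text
pics
{'t': 0.1, 'qpos': array([-1.12500676e+00,  4.23784119e-01,  1.63057416e+00, -4.61519188e-06,
        1.08859602e+00, -1.89997108e-02]), 'qvel': array([ 1.87463580e-03, -2.45037416e-03, -2.69292552e-03, -7.15763820e-05,
        7.45264748e-05,  8.90688376e-05]), 'joint_torque': array([-1.66271529e-03, -5.45615709e+01, -2.74323571e+01,  6.44389959e-02,
        1.86556211e-02, -7.25225823e-05]), 'ee_pos': array([ 279.96010548, -558.25030143,  221.98261606]), 'orientation': array([-3.05584441e+00, -7.23232300e-01,  4.59046936e-04]), 'ft_force': array([0.26871906, 0.56751525, 0.75322579]), 'moment': array([-0.06819835, -0.05218872, -0.01169468]), 'grasp_force': 0.0, 'width': 88.03873586861728}
{'camera_matrix': array([[401.50959231,   0.        , 279.58288512],
       [  0.        , 401.50959231, 204.90907755],
       [  0.        ,   0.        ,   1.        ]]), 'extrinsics': array([[-1.72045045e-03, -9.81314310e-01,  1.92403912e-01,
         3.59293926e+02],
       [-9.99372713e-01, -5.11859883e-03, -3.50425593e-02,
         4.25135000e+01],
       [ 3.53726034e-02, -1.92343508e-01, -9.80689938e-01,
         1.13092918e+03],
       [ 0.00000000e+00,  0.00000000e+00,  0.00000000e+00,
         1.00000000e+00]])}
{'camera_matrix': array([[444.73196149,   0.        , 280.67002683],
       [  0.        , 444.73196149, 208.65844762],
       [  0.        ,   0.        ,   1.        ]]), 'extrinsics': array([[ 6.87097216e-01,  6.18533199e-01, -3.81200862e-01,
         1.10762466e+03],
       [ 7.26450255e-01, -5.94184765e-01,  3.45274518e-01,
        -4.87502957e+02],
       [-1.29399925e-02, -5.14160623e-01, -8.57596298e-01,
         1.32132470e+03],
       [ 0.00000000e+00,  0.00000000e+00,  0.00000000e+00,
         1.00000000e+00]])}
```

View pics/top1.png

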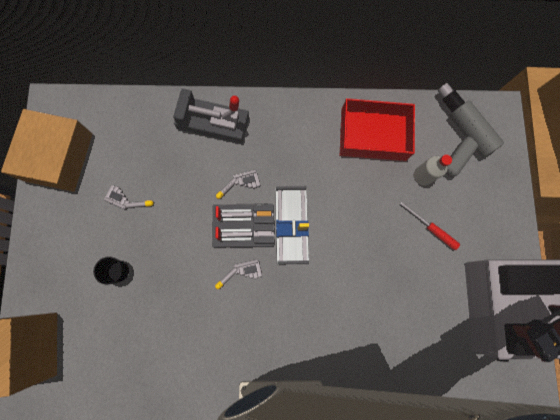

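View pics/scene1.png

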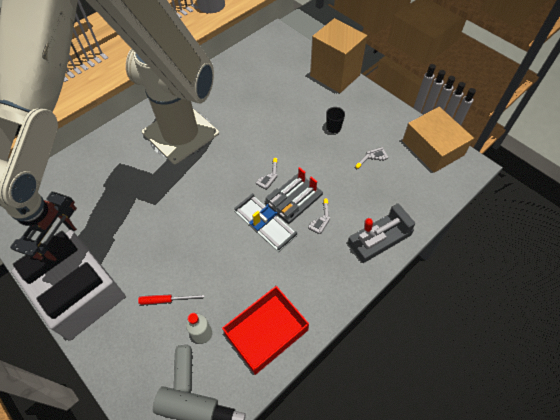

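The brass weight is in the upper bay at (263,213) in the top view. Fixture x points image-right (world −y), so that bay is bay b (+y, world +x). The blue cradle with its yellow fin is at (304,227), between the bays, and the red paddles are at (216,212) and (216,233).

```bash
cat > m.py <<'E'
from h import *
def blobs(n,amin=6):
    z=np.load(n+'.npz');im,d=z['im'],z['d'];P=pts(n,d)
    hsv=cv2.cvtColor(im,cv2.COLOR_RGB2HSV);H,S,V=[hsv[...,i].astype(int) for i in range(3)]
    reg=(abs(P[...,0]-RX)<150)&(abs(P[...,1]-RY)<190)
    M={'red':((H<6)|(H>174))&(S>150)&(V>60),'yellow':(H>20)&(H<34)&(S>150)&(V>60),'blue':(H>100)&(H<125)&(S>120),'brass':(H>8)&(H<20)&(S>100)&(V>60)}
    for k,m in M.items():
        c,l,s,ce=cv2.connectedComponentsWithStats((m&reg).astype(np.uint8))
        for i in range(1,c):
            if s[i,4]<amin: continue
            q=P[l==i]; q=q[q[:,2]>5]
            zt=np.percentile(q[:,2],95);t=q[q[:,2]>zt-8]
            print(n,k,s[i,4],ce[i].round(1),'z95 %.1f'%zt,'med',np.median(q,0).round(1),'top mean',t.mean(0).round(1),'min',t.min(0).round(1),'max',t.max(0).round(1))
if __name__=='__main__':
    import m
RX,RY=330,80
E
python3 - <<'E'
from h import *
import m
P=pts('top',np.load('top.npz')['d']);print(P[228,263],P[213,263],P[227,304])
m.RX,m.RY=P[228,263][:2]
m.blobs('top');m.blobs('scene')
E
```

```text
[507.79396778  48.99594895  46.7418463 ] [549.78426624  49.27466067  43.33038469] [507.84737352 -60.70478892  68.5342183 ]
top red 41 [217.2 212.2] z95 88.8 med [544.1 169.8  83.7] top mean [540.9 166.2 117.4] min [359.3  42.5  81.3] max [ 560.9  173.3 1130.9]
top red 43 [217.1 232.9] z95 87.4 med [489.2 168.4  83. ] top mean [491.3 169.5  84.4] min [478.8 166.   80.8] max [505.1 173.8  88.2]
top yellow 39 [218.9 194.7] z95 18.0 med [606.  174.5  15. ] top mean [607.3 174.5  15.1] min [598.3 165.8  10.1] max [617.9 183.3  19. ]
top yellow 41 [303.9 225.2] z95 88.0 med [510.6 -59.3  84.2] top mean [506.7 -56.  118.6] min [359.3 -70.1  81.6] max [ 516.4   42.5 1130.9]
top yellow 17 [219.1 283. ] z95 18.1 med [361.3 167.5  16.2] top mean [361.3 167.4  15.8] min [358.6 159.5  13.1] max [366.6 175.5  18.2]
top blue 216 [283.9 228.3] z95 35.4 med [511.   -9.3  22.9] top mean [505.8  -8.2  32.8] min [487.  -27.9  27.6] max [529.6  10.7  38.8]
top blue 70 [300.1 230.9] z95 25.3 med [500.4 -51.1  22.2] top mean [503.5 -54.1  22. ] min [491.6 -73.5  17.7] max [528.5 -42.5  26.4]
top brass 70 [
[... 531 characters left out ...]
9.4]
scene yellow 17 [325.4 200.3] z95 18.8 med [609.5 172.3  16.3] top mean [610.  172.8  15.8] min [603.1 165.8  12. ] max [618.2 180.8  19.8]
scene yellow 70 [256.1 217.4] z95 86.9 med [517.3 -61.7  64.6] top mean [514.7 -60.5  84.1] min [508.6 -71.7  79.4] max [518.4 -47.   91.6]
scene blue 139 [268.3 212.5] z95 36.0 med [512.   -6.4  23.5] top mean [516.3  -7.4  32.6] min [488.8 -26.6  28. ] max [535.7  11.1  37.1]
scene blue 73 [257.8 224.6] z95 26.2 med [524.7 -64.   21.6] top mean [522.6 -61.2  22.3] min [494.  -78.9  18.2] max [536.1 -39.7  29.7]
scene brass 48 [286.1 207.7] z95 49.1 med [548.6  44.5  40.2] top mean [550.6  42.6  43.9] min [542.7  23.6  41.2] max [561.7  65.6  56.4]
```

```bash
python3 -m creep '{"delta_pos":[[0.029,-0.025,-0.007],[0.029,-0.025,-0.007],[0.029,-0.025,-0.007],[0.029,-0.025,-0.007],[0.029,-0.025,-0.007],[0.029,-0.025,-0.007],[0.029,-0.025,-0.007],[0.029,-0.025,-0.007],[0.029,-0.025,-0.007],[0.029,-0.025,-0.007],[0.029,-0.025,-0.007],[0.029,-0.025,-0.007],[0.029,-0.025,-0.007],[0.029,-0.025,-0.007],[0.029,-0.025,-0.007]],"twist":[[0,0,0],[0,0,0],[0,0,0],[0,0,0],[0,0,0],[0,0,0],[0,0,0],[0,0,0],[0,0,0],[0,0,0],[0,0,0],[0,0,0],[0,0,0],[0,0,0],[0,0,0]]}' 0.45
python3 -m creep '{"delta_pos":[[0,0,0],[0,0,0],[0,0,0],[0,0,0],[0,0,0],[0,0,0],[0,0,0],[0,0,0],[0,0,0],[0,0,0],[0,0,0]],"twist":[[0,0,-7.04],[0,0,-7.04],[0,0,-7.04],[0,0,-7.04],[0,0,-7.04],[0,0,-7.04],[0,0,-7.04],[0,0,-7.04],[0,0,-7.04],[0,0,0],[0,0,0]]}'
python3 - <<'E'
from h import *
p=camera_params('wrist');print(p);grab('wrist','w1.png')
np.save('wE.npy',p['extrinsics'])
import m;m.RX,m.RY=520,50;m.blobs('wrist',20)
E
```

```text
t: 1.35
ee_pos: [501.0, -26.5, 327.9]
orientation: [3.057, 0.724, -0.0]
ft_force: [0.1, -0.7, -0.1]
width: 39.3
grasp_force: 0.0
t: 2.27
ee_pos: [500.7, -28.4, 327.4]
orientation: [-2.225, -2.217, 0.001]
ft_force: [-0.3, 0.2, 0.3]
width: 39.2
grasp_force: 0.0
{'camera_matrix': array([[308.49093359,   0.        , 282.02431356],
       [  0.        , 308.49093359, 205.01940831],
       [  0.        ,   0.        ,   1.        ]]), 'extrinsics': array([[ 9.99990957e-01, -3.78347832e-03, -1.94207242e-03,
         5.01584126e+02],
       [-4.19359027e-03, -9.53187088e-01, -3.02352094e-01,
         5.54016510e+01],
       [-7.07215764e-04,  3.02357504e-01, -9.53194335e-01,
         4.88169638e+02],
       [ 0.00000000e+00,  0.00000000e+00,  0.00000000e+00,
         1.00000000e+00]])}
wrist red 433 [274.6   8.3] z95 84.6 med [493.  165.3  78. ] top mean [493.1 167.3  84.6] min [478.9  55.4  77. ] max [507.6 172.  488.2]
wrist red 415 [320.    7.8] z95 84.4 med [546.4 166.3  73.5] top mean [547.6 168.3  82.6] min [533.7 165.5  76.4] max [562.5 171.7  86.1]
wrist red 68 [451.1 303.1] z95 424.
[... 1114 characters left out ...]
8.2]
wrist blue 781 [289.2 151.7] z95 33.5 med [511.6  -7.6  21.5] top mean [509.4  -7.9  41.3] min [489.5 -29.9  26.2] max [533.   55.4 488.2]
wrist blue 166 [298.8 184.6] z95 22.5 med [527.2 -59.5  21.1] top mean [526.7 -59.   23.9] min [501.6 -76.5  19.3] max [533.8  55.4 488.2]
wrist blue 175 [281.  185.1] z95 22.3 med [499.2 -60.1  21.1] top mean [499.3 -60.4  21.1] min [492.9 -76.4  18.9] max [507.  -45.5  23.9]
wrist brass 20 [319.8 124.2] z95 40.6 med [557.3  29.3  39. ] top mean [554.5  32.2  39.1] min [544.3  28.3  37.3] max [557.9  42.   46.5]
wrist brass 21 [211.1 316.2] z95 415.2 med [480.9  -2.3 413.4] top mean [480.9  -1.6 413.5] min [480.3  -3.7 410.9] max [481.5   0.7 415.3]
```

View pics/w1.png

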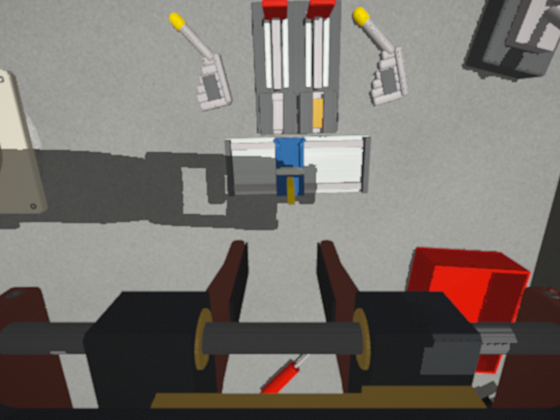

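The wrist view shows brass (yellow) at (318,112), under the slot of the right bay, and the fin at (290,190). Bay b's axis works out at about x = 551.5 at the cradle, and the cradle centre is at about x = 511.5. I'll grasp the fin and shift it about 40 mm in +x.

```bash
python3 -m creep '{"delta_pos":[[0,0.0116,0.02],[-0.0037,0,0.035],[-0.0037,0,0.035],[-0.0037,0,0.035],[-0.0037,0,0.035],[-0.0037,0,0.035],[-0.0037,0,0.035],[-0.0037,0,0.025],[-0.0037,0,0.02],[0,0,0],[0,0,0],[0,0,0]],"twist":[[0,0,-1.3],[0,0,0],[0,0,0],[0,0,0],[0,0,0],[0,0,0],[0,0,0],[0,0,0],[0,0,0],[0,0,0],[0,0,0],[0,0,0]]}'
python3 -m creep '{"delta_pos":[[0,0,0],[0,0,0],[0,0,0],[0,0,0],[0,0,0],[0,0,0]],"twist":[[0,0,0],[0,0,0],[0,0,0],[0,0,0],[0,0,0],[0,0,0]]}' 0
```

```text
t: 3.32
ee_pos: [513.9, -58.0, 53.6]
orientation: [2.197, 2.244, 0.001]
ft_force: [1.0, 0.6, 0.8]
width: 39.3
grasp_force: 0.0
t: 3.82
ee_pos: [513.2, -58.0, 53.2]
orientation: [2.197, 2.246, 0.0]
ft_force: [-2.6, 0.8, 6.6]
width: 9.8
grasp_force: 30.0
```

```bash
python3 -m creep '{"delta_pos":[[0,0.003,0],[0,0.005,0],[0,0.005,0],[0,0.005,0],[0,0.005,0],[0,0.005,0],[0,0.005,0],[0,0.004,0],[0,0.002,0],[0,0,0],[0,0,0],[0,0,0]],"twist":[[0,0,0],[0,0,0],[0,0,0],[0,0,0],[0,0,0],[0,0,0],[0,0,0],[0,0,0],[0,0,0],[0,0,0],[0,0,0],[0,0,0]]}'
python3 -m creep '{"delta_pos":[[0,0,0],[0,0,0],[0,0,0],[0,0,0],[0,0,-0.03],[0,0,-0.04],[0,0,-0.04],[0,0,-0.04],[0,0,-0.04],[0,0,-0.04],[0.03,0,-0.02],[0.03,0,-0.02],[0.03,0,0],[0.03,0,0],[0,0,0],[0,0,0]],"twist":[[0,0,0],[0,0,0],[0,0,0],[0,0,0],[0,0,0],[0,0,0],[0,0,0],[0,0,0],[0,0,0],[0,0,0],[0,0,0],[0,0,0],[0,0,0],[0,0,0],[0,0,0],[0,0,0]]}' 0.4
python3 - <<'E'
from h import *
grab('wrist','w2.png')
np.save('wE.npy',camera_params('wrist')['extrinsics'])
import m;m.RX,m.RY=520,50;m.blobs('wrist',25)
E
```

```text
t: 4.82
ee_pos: [552.4, -57.2, 53.2]
orientation: [2.196, 2.246, 0.0]
ft_force: [-0.8, -0.6, 5.5]
width: 9.8
grasp_force: 30.0
t: 6.15
ee_pos: [549.2, 63.9, 322.6]
orientation: [2.193, 2.249, -0.0]
ft_force: [-0.1, -1.5, 0.2]
width: 35.4
grasp_force: 0.0
wrist red 205 [238.9  87.8] z95 84.7 med [493.6 167.7  82.9] top mean [493.7 167.7  83.1] min [478.9 163.9  77.4] max [508.1 171.9  86.3]
wrist red 183 [282.6  88.3] z95 84.7 med [548.  168.6  83.1] top mean [548.1 168.8  83.3] min [534.7 165.1  80.4] max [562.6 172.5  85.6]
wrist red 27 [463.8 378.5] z95 425.8 med [592.7  85.5 425.2] top mean [592.7  85.8 425.2] min [592.   83.8 424.1] max [593.7  88.5 425.9]
wrist yellow 162 [324.9  89.2] z95 16.0 med [608.  172.6  14.1] top mean [608.2 172.4  13.6] min [598.5 162.    8.2] max [618.5 182.2  17. ]
wrist yellow 175 [282.1 250.8] z95 85.9 med [552.2 -48.4  83.7] top mean [552.8 -55.8  88.7] min [547.8 -71.   79.2] max [556.8 146.8 483.1]
wrist yellow 278 [209.8 337.8] z95 422.8 med [530.8  91.9 419.6] top mean [530.7  90.  420. ] min [529.8  81.4 414.9] max [531.4  95.9 424. ]
wrist y
[... 275 characters left out ...]

wrist yellow 3306 [320.4 398.8] z95 430.8 med [561.   82.8 428.9] top mean [558.2  83.  428.9] min [517.2  80.4 424.5] max [592.8 146.8 483.1]
wrist blue 676 [282.1 210.7] z95 33.8 med [551.2  -8.   21.4] top mean [547.6  -3.2  43.4] min [529.1 -30.2  27.1] max [573.5 146.8 483.1]
wrist blue 125 [273.5 240.7] z95 22.3 med [537.8 -61.8  21.1] top mean [538.5 -61.4  21.1] min [532.6 -75.   19.2] max [545.6 -47.6  22.7]
wrist blue 132 [290.3 241.3] z95 22.1 med [565.7 -61.6  20.9] top mean [565.9 -61.8  21. ] min [558.5 -76.1  18.9] max [572.3 -48.8  23.4]
wrist brass 268 [282.5 178. ] z95 40.2 med [550.2  47.4  38.9] top mean [550.4  47.7  40.4] min [543.4  27.2  33.1] max [557.6 146.8 483.1]
```

View pics/w2.png

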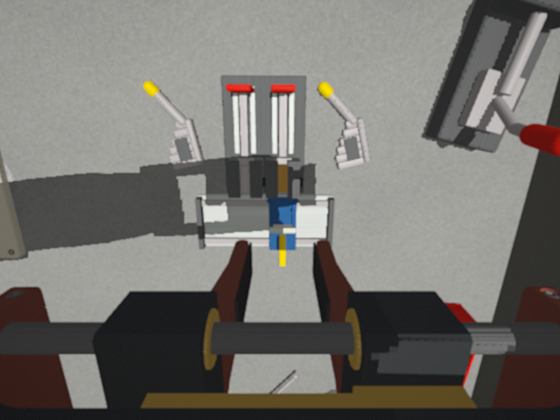

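The cradle now sits at x = 551.3, exactly on the bay b line, with the brass weight at (282,178) and the fin at (282,251) in the same image column. Next I'll shut the fingers and go down behind paddle b. Expected ejector travel to the stop is about 72 mm.

```bash
python3 -m creep '{"delta_pos":[[0.0335,0.002,0],[0.0335,0,0],[0.0335,0,0],[0.0335,0,0],[0,0,0.04],[0,0,0.04],[0,0,0.04],[0,0,0.04],[0,0,0.04],[0,0,0.03],[0,0,0.02],[0,0,0.01],[0,0,0],[0,0,0]],"twist":[[0,0,0],[0,0,0],[0,0,0],[0,0,0],[0,0,0],[0,0,0],[0,0,0],[0,0,0],[0,0,0],[0,0,0],[0,0,0],[0,0,0],[0,0,0],[0,0,0]]}' 0
```

```text
t: 7.37
ee_pos: [549.0, 196.1, 62.9]
orientation: [-2.197, -2.245, 0.0]
ft_force: [0.3, 0.6, -0.3]
width: 0.2
grasp_force: 0.0
```

```bash
python3 -m creep '{"delta_pos":[[-0.005,0,0],[-0.005,0,0],[-0.003,0,0],[-0.003,0,0],[-0.003,0,0],[0,0,0],[0,0,0]],"twist":[[0,0,0],[0,0,0],[0,0,0],[0,0,0],[0,0,0],[0,0,0],[0,0,0]]}'
```

```text
t: 7.95
ee_pos: [549.2, 177.8, 63.1]
orientation: [2.196, 2.246, 0.001]
ft_force: [0.7, 2.0, 1.3]
width: 0.5
grasp_force: 1.2
```

```bash
R='';python3 -m creep '{"delta_pos":[[-0.003,0,0],[-0.003,0,0],[-0.003,0,0],[-0.003,0,0],[-0.003,0,0],[-0.003,0,0],[-0.003,0,0],[-0.003,0,0],[-0.003,0,0],[-0.003,0,0],[-0.003,0,0],[-0.003,0,0],[-0.003,0,0],[-0.003,0,0],[0,0,0],[0,0,0]],"twist":[[0,0,0],[0,0,0],[0,0,0],[0,0,0],[0,0,0],[0,0,0],[0,0,0],[0,0,0],[0,0,0],[0,0,0],[0,0,0],[0,0,0],[0,0,0],[0,0,0],[0,0,0],[0,0,0]]}'
python3 - <<'E'
from h import *
grab('wrist');grab('top')
import m;m.RX,m.RY=530,60;m.blobs('wrist',25);m.blobs('top',8)
E
```

```text
t: 9.28
ee_pos: [550.0, 136.0, 62.8]
orientation: [-2.196, -2.246, -0.001]
ft_force: [-0.4, 4.4, 4.0]
width: 0.4
grasp_force: 2.6
wrist red 2434 [177.2 200.7] z95 84.4 med [495.1 173.5  74.3] top mean [494.3 171.4  83.4] min [478.4 166.   76.4] max [548.5 219.8 223.6]
wrist red 63 [282.  278.3] z95 102.6 med [550.1 145.5  99.4] top mean [550.3 140.1 101. ] min [549.7 132.2  95.8] max [550.8 146.2 115.5]
wrist red 211 [258.9 265.5] z95 88.6 med [536.  124.6  47.3] top mean [540.3 152.7 108.7] min [538.3 146.4  86.7] max [548.5 219.8 223.6]
wrist red 27 [300.1 257.4] z95 89.1 med [559.3 147.8  80.2] top mean [559.1 148.1  86. ] min [558.7 147.5  82.1] max [559.5 148.4  90.3]
wrist yellow 691 [365.6 176.1] z95 16.2 med [607.4 175.7  14.1] top mean [607.4 175.7  14.9] min [548.5 163.8   8.2] max [619.4 219.8 223.6]
wrist yellow 46 [287.2 322.2] z95 160.7 med [550.9 168.  158.4] top mean [551.  167.8 157.8] min [550.6 165.  152.7] max [551.2 168.8 161.5]
wrist yellow 48 [276.9 321.9] z95 160.7 med [548.4 168.  158.1] top mean [548.4 167.8 157.8] min [548.  166.2 153.2] max [548.7 169.  16
[... 418 characters left out ...]
19.8 223.6]
wrist brass 99 [281.2 377.5] z95 161.9 med [548.9 139.3 147.8] top mean [548.9 152.3 160.4] min [548.1 147.  158.2] max [551.6 160.3 165.7]
top yellow 35 [302.9 210.5] z95 88.4 med [550.7 -57.   84.3] top mean [551.  -57.   85.2] min [547.6 -67.8  81.7] max [554.4 -46.2  90.9]
top blue 108 [285.8 213.9] z95 36.4 med [551.3 -17.3  24. ] top mean [546.9  -8.7  33.7] min [529.  -28.2  29.1] max [569.3  10.6  37.9]
top blue 70 [300.2 217.3] z95 24.5 med [539.6 -52.9  21.6] top mean [541.9 -54.9  21.8] min [531.  -74.2  19. ] max [571.  -40.2  26. ]
top brass 120 [277.5 213.7] z95 43.9 med [548.3   8.   38.9] top mean [549.6  10.1  39.9] min [539.3  -8.8  35.9] max [562.5  30.1  51. ]
```

Brass has come out straight: its front is at about y = −10, with 23 mm left to the stop. I'll close up in small steps.

```bash
python3 -m creep '{"delta_pos":[[-0.002,0,0],[-0.002,0,0],[-0.002,0,0],[-0.002,0,0],[-0.002,0,0],[-0.002,0,0],[-0.002,0,0],[-0.002,0,0],[-0.002,0,0],[0,0,0]],"twist":[[0,0,0],[0,0,0],[0,0,0],[0,0,0],[0,0,0],[0,0,0],[0,0,0],[0,0,0],[0,0,0],[0,0,0]]}'
python3 - <<'E'
from h import *
grab('top')
import m;m.RX,m.RY=530,60;m.blobs('top',8)
E
```

```text
t: 10.22
ee_pos: [550.3, 118.3, 62.8]
orientation: [-2.196, -2.246, -0.001]
ft_force: [-0.0, 6.0, 3.1]
width: 0.8
grasp_force: 3.3
top yellow 36 [302.8 210.5] z95 87.7 med [550.  -57.   84.2] top mean [551.  -57.1  85. ] min [547.9 -68.1  80.9] max [554.1 -46.3  89. ]
top blue 17 [283.4 207.2] z95 36.1 med [568.6  -6.1  33.5] top mean [568.5  -6.9  33.5] min [566.6 -25.8  29.4] max [569.2  10.4  37.2]
top blue 69 [300.  217.1] z95 25.2 med [539.7 -51.6  21.4] top mean [542.  -54.4  21.6] min [530.9 -74.1  17.9] max [571.3 -40.1  27.8]
top blue 16 [281.1 220.4] z95 35.8 med [531.8  -0.7  32.6] top mean [531.8  -0.8  33.7] min [529.2 -14.5  30.5] max [532.6  10.5  35.9]
top brass 130 [283.1 213.7] z95 41.5 med [548.4  -6.   37.7] top mean [549.9  -6.5  38. ] min [537.2 -25.5  34.3] max [562.7  13.4  43.9]
```

```bash
python3 -m creep '{"delta_pos":[[-0.001,0,0],[-0.0005,0,0],[-0.0005,0,0],[0,0,0]],"twist":[[0,0,0],[0,0,0],[0,0,0],[0,0,0]]}'
```

```text
t: 10.6
ee_pos: [550.4, 116.5, 62.9]
orientation: [-2.196, -2.246, -0.002]
ft_force: [-0.3, 7.4, 3.1]
width: 0.5
grasp_force: 3.8
```

```bash
python3 -m creep '{"delta_pos":[[-0.0005,0,0],[-0.0005,0,0],[-0.0005,0,0],[-0.0005,0,0],[0,0,0]],"twist":[[0,0,0],[0,0,0],[0,0,0],[0,0,0],[0,0,0]]}'
```

```text
t: 11.02
ee_pos: [550.4, 114.6, 62.9]
orientation: [-2.196, -2.246, -0.002]
ft_force: [0.1, 7.9, 3.5]
width: 0.6
grasp_force: 4.1
```

```bash
python3 -m creep '{"delta_pos":[[-0.0005,0,0],[-0.0005,0,0],[0,0,0]],"twist":[[0,0,0],[0,0,0],[0,0,0]]}'
```

```text
t: 11.27
ee_pos: [550.4, 114.5, 62.9]
orientation: [-2.196, -2.245, -0.003]
ft_force: [-0.2, 13.6, 3.4]
width: 0.3
grasp_force: 6.8
```

```bash
python3 -m creep '{"delta_pos":[[-0.0005,0,0],[0,0,0]],"twist":[[0,0,0],[0,0,0]]}'
```

```text
t: 11.43
ee_pos: [550.4, 114.4, 62.9]
orientation: [-2.196, -2.244, -0.004]
ft_force: [0.1, 16.5, 3.1]
width: 0.4
grasp_force: 8.1
```

The force rose from 7.9 to 16.5 N with no further motion, so there is about 9 N on the stop. Retracting gently so the spring follows.

```bash
python3 -m creep '{"delta_pos":[[0.002,0,0],[0.004,0,0],[0.004,0,0],[0.004,0,0],[0.004,0,0],[0.004,0,0],[0.004,0,0],[0.004,0,0],[0.004,0,0],[0.004,0,0],[0.004,0,0],[0.004,0,0],[0.004,0,0],[0.004,0,0],[0.004,0,0],[0.004,0,0],[0.004,0,0],[0.004,0,0],[0.004,0,0],[0.004,0,0]],"twist":[[0,0,0],[0,0,0],[0,0,0],[0,0,0],[0,0,0],[0,0,0],[0,0,0],[0,0,0],[0,0,0],[0,0,0],[0,0,0],[0,0,0],[0,0,0],[0,0,0],[0,0,0],[0,0,0],[0,0,0],[0,0,0],[0,0,0],[0,0,0]]}'
python3 -m creep '{"delta_pos":[[0.01,0,0],[0.01,0,0],[0,0,-0.03],[0,0,-0.04],[0,0,-0.04],[0,0,-0.04],[0,0,-0.04],[0,0,-0.04],[-0.03,0,-0.03],[-0.03,0,0],[-0.03,0,0],[-0.03,0,0],[-0.02,0,0],[0,0,0],[0,0,0]],"twist":[[0,0,0],[0,0,0],[0,0,0],[0,0,0],[0,0,0],[0,0,0],[0,0,0],[0,0,0],[0,0,0],[0,0,0],[0,0,0],[0,0,0],[0,0,0],[0,0,0],[0,0,0]]}'
python3 - <<'E'
from h import *
im,d=grab('wrist');grab('top')
cv2.imwrite('pics/w3.png',cv2.resize(im[60:300,180:400,::-1],None,fx=2.4,fy=2.4))
import m;m.RX,m.RY=530,60;m.blobs('wrist',25);m.blobs('top',8)
E
```

```text
t: 13.1
ee_pos: [548.1, 190.4, 62.4]
orientation: [-2.196, -2.246, 0.002]
ft_force: [0.5, -0.2, 0.2]
width: 0.7
grasp_force: 0.0
t: 14.35
ee_pos: [551.2, 70.7, 322.2]
orientation: [-2.198, -2.244, -0.0]
ft_force: [0.3, 0.6, -0.2]
width: 0.5
grasp_force: 0.0
wrist red 196 [236.8  93.6] z95 84.9 med [493.2 170.2  83.2] top mean [493.8 169.9  83.4] min [478.2 166.2  77.2] max [508.4 173.5  85.8]
wrist red 182 [280.3  93.5] z95 85.0 med [546.9 171.8  83.3] top mean [547.4 171.1  83.4] min [533.4 167.3  81. ] max [561.5 174.8  85.8]
wrist red 49 [416.2 354.1] z95 422.3 med [586.1  95.3 418. ] top mean [586.   95.5 418.3] min [577.2  93.7 416.4] max [592.6 101.5 425.2]
wrist red 33 [392.  375.4] z95 425.5 med [577.5  94.9 424.9] top mean [577.5  95.2 424.9] min [577.1  92.1 424.1] max [577.8  99.3 425.9]
wrist yellow 159 [322.8  93.8] z95 16.6 med [607.5 175.1  14.1] top mean [607.9 175.2  13.8] min [598.3 164.3   8.7] max [618.1 184.6  17.5]
wrist yellow 108 [283.8 216.7] z95 38.4 med [556.3  -3.4  37.1] top mean [556.   -4.3  37.1] min [549.9 -26.2  35.4] max [561.5   9.8  39.1]
wrist ye
[... 274 characters left out ...]

wrist yellow 3088 [249.7 398.9] z95 430.5 med [546.7  91.3 428.6] top mean [543.9  91.5 428.6] min [501.9  88.8 424.1] max [577.7 155.7 482.9]
wrist blue 249 [282.2 212.9] z95 34.5 med [563.    1.4  32. ] top mean [550.1  -2.7  36.5] min [529.7 -27.3  27.3] max [572.8 155.7 482.9]
wrist brass 198 [278.  219.1] z95 38.2 med [545.9 -10.5  36.8] top mean [546.9 -11.   36.8] min [540.7 -28.2  32.3] max [563.1  10.   39.7]
wrist brass 31 [394.9 396.9] z95 430.6 med [577.6  92.1 428. ] top mean [577.5  92.  427.9] min [576.7  90.6 424.8] max [578.1  93.5 430.8]
top yellow 35 [219.4 194.5] z95 18.9 med [607.7 173.9  15.2] top mean [607.8 173.7  15.4] min [600.  165.7  11. ] max [618.  180.2  20.1]
```

View pics/w3.png

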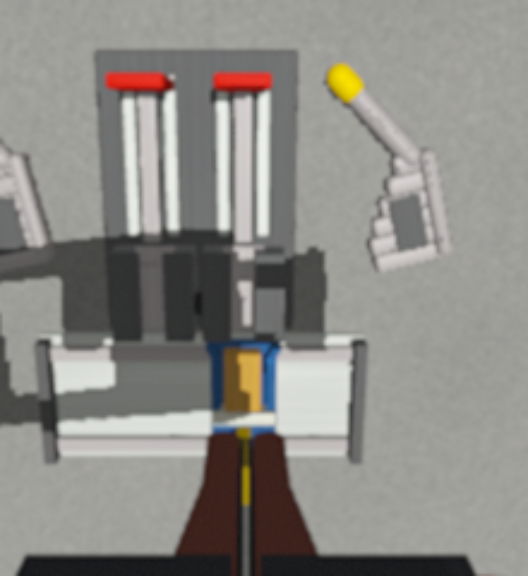

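Both paddles are back home (crop rows ~82), and the brass sits in the blue channel touching the white stop at about (243,413). I'll clear the arm away and confirm from the top camera.

```bash
python3 -m creep '{"delta_pos":[[0.04,0,0],[0.04,0,0],[0.04,0,0],[0.04,0,0],[0.04,0,0],[0.04,0,0],[0,0,0],[0,0,0]],"twist":[[0,0,0],[0,0,0],[0,0,0],[0,0,0],[0,0,0],[0,0,0],[0,0,0],[0,0,0]]}'
python3 - <<'E'
from h import *
im,d=grab('top');im2,_=grab('scene')
a=cv2.resize(im[195:240,260:320,::-1],(600,450),interpolation=cv2.INTER_NEAREST)
cv2.imwrite('pics/t4.png',a)
import m;m.RX,m.RY=530,60;m.blobs('top',8);m.blobs('scene',8)
E
```

```text
t: 15.12
ee_pos: [544.7, 314.1, 321.5]
orientation: [-2.19, -2.252, 0.001]
ft_force: [-0.4, -0.7, -1.1]
width: 0.6
grasp_force: 0.0
top red 43 [217.3 212.2] z95 87.3 med [545.1 169.8  83.4] top mean [547.  170.2  84.5] min [534.  167.   82.1] max [560.8 173.2  88.1]
top red 46 [217.3 233.1] z95 86.1 med [489.1 168.4  82.9] top mean [491.1 169.2  84. ] min [478.7 165.7  80.8] max [504.7 173.7  87.6]
top yellow 38 [218.9 194.8] z95 20.0 med [606.5 174.5  14.4] top mean [607.7 174.4  15.8] min [599.5 165.6  12.1] max [617.8 182.9  20.8]
top yellow 35 [302.9 210.5] z95 88.3 med [550.1 -57.   84.2] top mean [551.  -57.   85.3] min [548.  -68.1  81.4] max [554.4 -46.   89.8]
top blue 17 [282.7 207.2] z95 35.8 med [568.6  -3.4  33.5] top mean [568.5  -6.2  32.9] min [566.  -25.6  27.9] max [569.9  10.5  36.1]
top blue 69 [300.1 217.3] z95 25.0 med [539.5 -51.5  22. ] top mean [541.7 -54.6  21.8] min [530.8 -74.4  17.3] max [571.  -40.2  26.3]
top blue 35 [280.8 218.3] z95 37.7 med [532.2   2.3  24.8] top mean [532.   -7.5  34. ] min [528.4 -25.6  30.4] max [535.   10.7  38.7]
top brass 125 
[... 393 characters left out ...]
9.2]
scene yellow 17 [325.4 200.3] z95 21.3 med [610.4 174.4  16.8] top mean [610.7 171.7  17.5] min [603.3 164.5  14.2] max [618.1 178.4  22.2]
scene yellow 70 [264.3 225. ] z95 88.2 med [556.9 -61.9  64.3] top mean [555.4 -62.   85.6] min [551.5 -73.   80.8] max [560.1 -47.1  91.4]
scene blue 13 [273.  214.3] z95 37.2 med [534.2  -3.8  34.2] top mean [533.9  -3.1  34.8] min [528.4 -23.6  31.8] max [536.5  11.1  37.7]
scene blue 119 [271.  228.8] z95 34.7 med [569.1 -48.   22.6] top mean [571.6  -8.6  32.4] min [566.  -75.5  26.9] max [577.9  11.   41.6]
scene brass 80 [275.4 218.7] z95 42.3 med [552.7 -10.5  37.2] top mean [552.3 -10.6  38.1] min [539.4 -31.2  34.3] max [565.4   8.9  44.6]
```

View pics/t4.png

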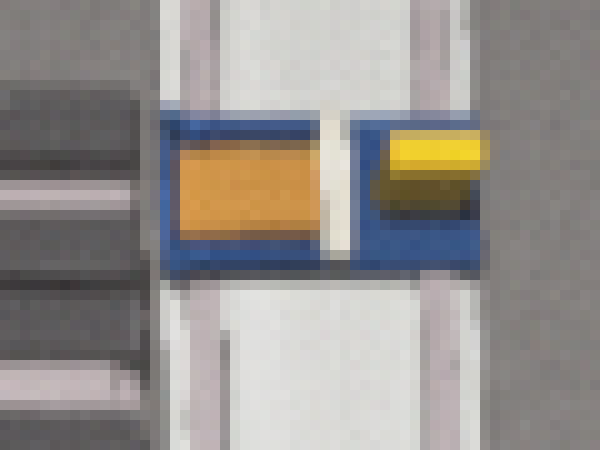

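The brass touches the white stop at (320,200) with no gap. It is centred within about 1 mm, and both slides are home.

```bash
python3 -c "
from workcell import close_job;print(close_job())"
```

```text
the job is handed in; nothing more can be done
None
```

The job is handed in after about 15 s of robot time, but no verdict came back: the brass weight was pressed against the cradle's white stop with about 9 N (estimated from the wrist force) and sits touching it, centred within about 1 mm; both ejectors are home, and the robot touched only the cradle fin and bay b's paddle.

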